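Hold the case loupe at its balance point for its hinge screws

ROBOT

A 7-joint arm with a two-finger parallel gripper is mounted at the origin on the work surface. World frame = base frame: x ahead of the robot, y to its left, z up, the work surface at z = 0. Lengths are in m, angles in rad, forces in N, time in s.
With the tool pointing down it reaches from about 0.35 to 0.9 m from the base axis. Payload 8.1 kg.
Tool frame: the origin (TCP) lies midway between the tips of the shut fingers; the grasp point (between the pads) lies arm.hold_point_z behind it (arm.hold_point_z is the distance from the TCP to the grasp point, in m); z points along the fingers, x is the direction in which the jaws open and shut, and the axes are right-handed (so a half turn about z gives the same grasp; the last joint's range is limited). The gripper opens to 92 mm and grips with 3 to 60 N. Pads are 19 mm wide; open, the fingers measure 130 mm over their backs; the gripper's body (75 mm by 190 mm) begins 47 mm behind the grasp point.
Start: joints at [1.038, 0.434, 0.025, 1.573, -0.012, 1.134, -0.075], TCP at [0.26, -0.568, 0.227] pointing down, gripper open.
Joint ranges: [-2.62, 2.62], [-0.44, 2.09], [-1.27, 1.32], [0.08, 2.57], [-1.32, 4.46], [0.12, 2], [-2.74, 2.74]. Speed limits (rad/s): [2.22, 2.22, 3.01, 3.01, 3.14, 3.14, 3.14].

INTERFACE

Orientations are given as a rotation vector (axis times angle).
In Python, from cell import arm gives the robot as it stands.
- The arm moves only by the shell command python3 -m pendant 'ROWS' [FORCE]. ROWS is JSON, a list of rows, each an object with "dp": the shift along the tool's x, y, z in m, a list of three; "rotation": the turn, a rotation vector about the tool's x, y, z in rad, a list of three; "fingers": the closure, from -1 (fully open) to 1 (shut). In form: [{"dp": [x, y, z], "rotation": [rx, ry, rz], "fingers": fingers}, ...]. A call has 1 to 20 rows; each row is the pose to reach, as a shift and turn from the pose measured when the call began, along the tool's axes at that moment; what a row does not reach only later rows make up. A row lasts 1/8 s, in which the tool goes at most 62.5 mm and 10.7 degrees, less where a joint would pass 70% of its speed; a pose out of reach is approached as far as the arm can. A call with a gripper value outside its range is refused whole. The fingers move at their own pace and stop on an object; FORCE is the grip in N (left out, the last holds). Time passes only in rows, so rows that repeat a pose let the fingers close. It gives the time, the measured TCP pose, the force and the opening at its end, in the units of the state.
- arm.observe(): the state, without advancing time (a new reading comes with each control period).
- arm.get_image(name): name is "scene" or "top"; returns the picture (480x640x3 uint8, blue, green, red); there is no depth.
- arm.camera_params(name): a dict with "camera_matrix" (3x3 intrinsics, pixels), "k1" (the pictures are not rectified: a ray, as slopes to the right and down, at radius r is drawn at 1 + k1 r^2 times it, then the intrinsics apply), "rvec" (rotation vector, rad) and "tvec" (3), from world to camera coordinates, as OpenCV has them. Camera axes: x right, y down, z forward; pixel columns grow to the right and rows downward; lengths in m; the calibration is good to about 2 mm. A picture is of the moment at which its call begins. camera_params takes no time and is no camera call.
- arm.sign_off(): hands the job in, once; it reports no verdict.
The state is a dict: "clock": time; "joints": joint angles; "dq": joint speeds; "joint_efforts": joint torques, N m; "position": TCP position; "ee_rot": TCP orientation; "force": force on the tool from outside, world axes, zero at the start; "ft_torque": the same for the moment, N m; "width": opening from 0.0 (shut) to 1.0 (fully open).
Only numpy, scipy, OpenCV 4.12 (cv2) and the standard library are available. Lean on these libraries where they do the work, as an engineer would, in place of code of your own. Each camera call takes 0.05 s, during which the arm holds its last target.

TASK

Open the lid of the wooden inspection case right back until it rests on its stop and stays there by itself. Then take the folding loupe inside by its orange tab, swing it up to its balance point, standing upright, and finish while holding it there still, gripped by the tab, so that I can tighten its hinge screws without load; never let it flop over to the back. Leave the other things on the bench, and the ring under the loupe, where they are.

Things in the scene. Friction and masses are not known exactly. Their poses are not given: they have to be found in the camera images.
- case: Wooden inspection case, fixed to the bench: 170 (x) x 260 (y) x 70 mm high without its lid, open-topped, walls and floor 6 mm. Origin: centre of its underside, on the bench. Its x axis points from the front wall (with the lid's brass tab) to the hinge wall, z up; its yaw varies.
- lid (a joint): Lid angle in rad: 0 closed and level, grows as the front edge rises, 2.0 on its stop (leaning back 25 degrees past upright). Freely hinged, about 0.3 kg: it falls shut below about 1.5 and falls open by itself onto the stop beyond about 1.65.
- lid_hinge (a point): Middle of the lid's hinge axis, on top of the case's rear rim (85 mm along case x, 70 mm up). The axis runs along case y. Its frame turns with the lid. The lid is a 170 x 260 x 8 mm board whose underside lies on the hinge axis' level when closed.
- lid_grip (a point): Grip point in the brass pull tab in the middle of the lid's front edge: 194 mm forward of the hinge axis and 4 mm above it when closed. The tab is 22 mm wide along the hinge axis, 12 mm thick, and sticks out 36 mm: 24 mm before and 12 mm beyond this point. Pinched across its 22 mm from above, it turns between the finger pads as the lid swings.
- loupe (a joint): Loupe angle in rad: 0 folded down level inside the case, tab to the case's front; grows as the tab rises; 1.571 standing upright, its balance point (weight exactly over the hinge); 2.15 flopped over onto its back stop. Freely hinged, very little friction: let go, it falls to one side or the other.
- loupe_hinge (a point): Middle of the loupe's hinge axis: 48 mm above the bench, parallel to case y, 45 mm along case x; along case y it varies by up to 30 mm either way. Its frame turns with the loupe. The loupe's frame is black, with a clear lens: 70 mm long from the hinge, 90 mm wide, 10 mm thick; about 0.13 kg. Its white stand is fixed in the case.
- loupe_grip (a point): Orange tab of the loupe, 20 mm wide along the hinge axis, 12 mm thick. This point: its grip point, on the loupe's mid-plane, 98 mm from the hinge axis; the tab goes on 14 mm beyond it and 28 mm back to the frame. Free room beside it, and under it down to the stand's floor (10 mm above the bench). Pinched across its 20 mm from above, it turns between the finger pads.
- ring: Brass finger ring lying under the loupe's lens on the stand, 23 mm outside, 6 mm high, loose. Origin: centre of its underside. Leave it alone.
- charcoal: Black charcoal soldering block 110 x 70 x 28 mm, loose, on a white tile on the pebble pan (310 mm wide round pan at the robot's right). Leave it alone. Origin: centre of its underside.
- gas: Yellow gas cylinder in a black foot, 130 mm wide, 265 mm tall, standing loose at the robot's left. Leave it alone. Origin: centre of its underside.
- jar: Glass jar, 60 mm wide, 65 mm tall, loose. Leave it alone. Origin: centre of its underside.
- dish: White ceramic dish, 80 mm wide, 32 mm tall, loose. Leave it alone. Origin: centre of its underside.
- tin: Small blue tin, 56 mm wide, 50 mm tall, loose. Leave it alone. Origin: centre of its underside.
- brush: Flux brush lying loose on the bench beyond the case. Leave it alone. Origin: underside of its middle.

How it is judged:
By the outcome, as a careful person would: the job done as asked, in the order asked, and still so for the second after the job is handed in, while the arm keeps its last pose, push and grip.
It also fails if it takes over 54 s, if anything falls off the work surface, if the arm or the gripper's body presses on something with over 40 N, if the wrist force passes 120 N, or if a joint passes its speed limit or range.

## Working session

There is one attempt and no reset: what is moved stays moved. The work goes in short steps, Python scripts to look and compute and a shell command to move; the robot and the scene stay as the last step left them, time stands still between calls to the robot, and variables do not carry over. Pictures are saved under pics/ and viewed, and the job is handed in when it is done.

```bash
ls; mkdir -p pics
python3 - <<'E'
from cell import arm
import cv2
print(arm.observe(), arm.hold_point_z)
for n in("scene","top"):
    cv2.imwrite(f"pics/{n}0.png",arm.get_image(n)); print(n,arm.camera_params(n))
E
```

```text
pics
{'clock': 0.0, 'joints': array([ 1.03840877,  0.43522486,  0.02494971,  1.5741207 , -0.01161489,
        1.1339852 , -0.07508945]), 'dq': array([ 8.07870485e-04, -1.70076625e-04,  9.55706020e-04, -3.34667847e-05,
       -1.16552883e-03,  1.22018078e-03, -7.73978407e-04]), 'joint_efforts': array([-5.98371626e-04, -6.67861819e+01,  9.84483585e-01, -3.14452422e+01,
       -6.05796184e-02,  4.30582662e-02,  1.79964782e-04]), 'position': array([ 0.26016974, -0.56770064,  0.2259344 ]), 'ee_rot': array([-2.64337980e+00,  1.69628841e+00,  2.20248634e-03]), 'force': array([-0.60407815,  0.61973252,  0.59977708]), 'ft_torque': array([-0.02395144,  0.02249785,  0.00265883]), 'width': 0.9984318674351422} 0.0188
scene {'camera_matrix': array([[493.23064156,   0.        , 317.79138446],
       [  0.        , 493.23064156, 244.3096853 ],
       [  0.        ,   0.        ,   1.        ]]), 'k1': 0.03762471267771937, 'rvec': array([ 1.54048398,  2.28979182, -0.66287775]), 'tvec': array([ 0.21884209, -0.37164519,  1.49059243])}
top {'camera_matrix': array([[433.67485215,   0.        , 322.28547361],
       [  0.        , 433.67485215, 235.11426502],
       [  0.        ,   0.        ,   1.        ]]), 'k1': 0.022732989502711017, 'rvec': array([ 2.18204315, -2.15957942,  0.13081684]), 'tvec': array([-0.02637646,  0.55455915,  1.23232839])}
```

View pics/scene0.png

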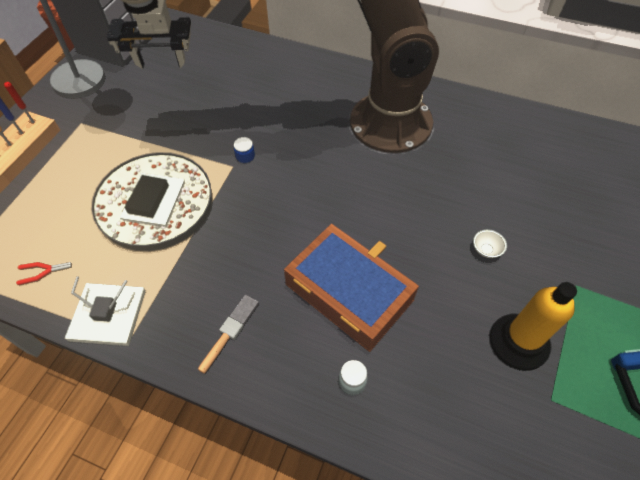

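View pics/top0.png

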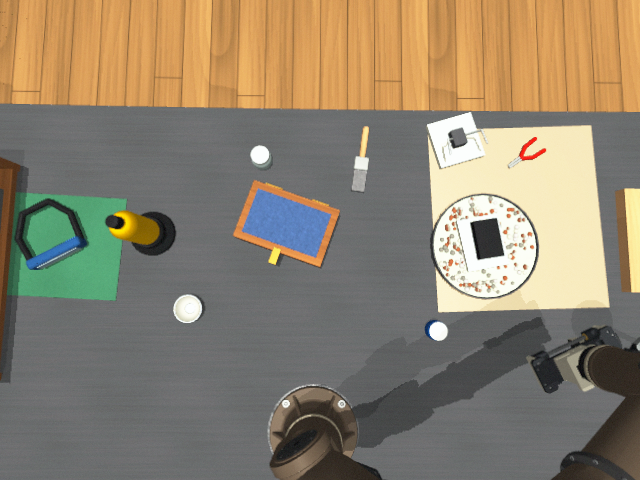

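The top view shows the closed case with corners near (258,182), (340,208), (321,267) and (235,236), and its brass tab at (274,256). The jar is at (260,156), the brush at (361,160) and the dish at (187,308).

```bash
cat > h.py <<'E'
import numpy as np, cv2
from cell import arm
from scipy.spatial.transform import Rotation as R
def cam(n):
    p=arm.camera_params(n); Rm=cv2.Rodrigues(p['rvec'])[0]; return p,Rm,-Rm.T@p['tvec']
def rays(n,uv):
    p,Rm,C=cam(n); d=np.array([p['k1'],0,0,0,0.]) 
    x=cv2.undistortPoints(np.array(uv,float).reshape(-1,1,2),p['camera_matrix'],d)[:,0]
    return C,np.c_[x,np.ones(len(x))]@Rm
def onplane(n,uv,z):
    C,d=rays(n,uv); return C+d*((z-C[2])/d[:,2])[:,None]
def proj(n,X):
    p,Rm,C=cam(n); return cv2.projectPoints(np.array(X,float).reshape(-1,1,3),p['rvec'],p['tvec'],p['camera_matrix'],np.array([p['k1'],0,0,0,0.]))[0][:,0]
def tri(uv1,uv2):
    A=[];b=[]
    for n,uv in(("scene",uv1),("top",uv2)):
        C,d=rays(n,[uv]); d=d[0]/np.linalg.norm(d[0]); P=np.eye(3)-np.outer(d,d); A.append(P); b.append(P@C)
    x=np.linalg.solve(sum(A),sum(b)); return x
E
python3 - <<'E'
from h import *
for n,box in(("top",(220,345,170,275)),("scene",(275,425,220,350))):
    im=cv2.imread(f"pics/{n}0.png"); hsv=cv2.cvtColor(im,cv2.COLOR_BGR2HSV)
    H,S,V=cv2.split(hsv)
    x0,x1,y0,y1=box
    roi=np.zeros(H.shape,bool); roi[y0:y1,x0:x1]=1
    brass=roi&(H>=17)&(H<=30)&(S>120)&(V>90); 
    blue=roi&(H>100)&(H<125)&(S>90)&(V>80)
    wood=roi&(H<17)&(S>100)&(V>60)
    for nm,m,z in(("blue",blue,.078),("lid",wood|blue,.078),("brass",brass,.074)):
        cs=cv2.findContours(m.astype(np.uint8)*255,cv2.RETR_EXTERNAL,cv2.CHAIN_APPROX_NONE)[0]
        for c in sorted(cs,key=cv2.contourArea)[-4:]:
            if cv2.contourArea(c)<25: continue
            pts=onplane(n,c[:,0].astype(float),z)[:,:2]
            r=cv2.minAreaRect((pts*1000).astype(np.float32))
            print(n,nm,cv2.contourArea(c),c[:,0].mean(0),r)
E
```

```text
top blue 3355.5 [286.18942731 222.61674009] ((584.471435546875, 81.712646484375), (217.31040954589844, 127.0208969116211), 71.01068115234375)
top lid 5435.0 [286.33448276 223.76206897] ((583.4282836914062, 81.20930480957031), (260.5430908203125, 172.07325744628906), 70.88098907470703)
top brass 115.5 [274.20930233 255.25581395] ((492.1371765136719, 113.42737579345703), (22.611316680908203, 46.81705856323242), 70.72651672363281)
scene blue 4594.0 [351.53603604 278.59459459] ((585.263427734375, 83.05250549316406), (216.61253356933594, 126.58300018310547), 70.94756317138672)
scene lid 8951.0 [351.61180124 284.1552795 ] ((589.4032592773438, 87.99909210205078), (270.71417236328125, 216.9795379638672), 70.84912872314453)
scene brass 32.0 [349.5        323.30555556] ((690.8010864257812, 119.94778442382812), (48.104339599609375, 5.003387928009033), 70.69049835205078)
scene brass 122.5 [376.81081081 248.78378378] ((489.75128173828125, 114.89105987548828), (21.525672912597656, 43.473052978515625), 73.43380737304688)
```

```bash
cat >> h.py <<'E'
YAW=np.deg2rad(-19.05); CC=np.array([.5847,.0820])
ex=np.array([np.cos(YAW),np.sin(YAW),0]); ey=np.array([-ex[1],ex[0],0]); ez=np.array([0,0,1.])
def case(x,y,z): return np.r_[CC,0]+x*ex+y*ey+z*ez
RD=np.c_[ey,ex,-ez]   # tool x=ey, tool z down ; y = z cross x
HZ=arm.hold_point_z
def rel(hold,Rm=RD):
    """dp, rotvec from the measured pose so that the hold point is at `hold`"""
    s=arm.observe(); R0=R.from_rotvec(s['ee_rot']).as_matrix()
    tcp=np.array(hold)+Rm[:,2]*HZ
    return np.round(R0.T@(tcp-s['position']),4), np.round(R.from_matrix(R0.T@Rm).as_rotvec(),4)
def hold():
    s=arm.observe(); R0=R.from_rotvec(s['ee_rot']).as_matrix(); P=s['position']-R0[:,2]*HZ
    d=P-np.r_[CC,0]; return np.round([d@ex,d@ey,P[2]],4)
E
python3 - <<'E'
from h import *
print(np.linalg.det(RD)); g=case(.085-.196,0,.074); print(g)
print(rel(g+[0,0,.09]),rel(g),hold())
E
```

```text
0.9999999999999999
[0.47977901 0.11822964 0.074     ]
(array([-0.532 , -0.4854,  0.0815]), array([-1.6000e-03,  8.0000e-04, -2.3794e+00])) (array([-0.5319, -0.4855,  0.1715]), array([-1.6000e-03,  8.0000e-04, -2.3794e+00])) [-0.0946 -0.7201  0.2448]
```

```bash
python3 -m pendant '[{"dp":[-0.532,-0.485,0.03],"rotation":[0,0,-2.379],"fingers":-1},{"dp":[-0.532,-0.485,0.03],"rotation":[0,0,-2.379],"fingers":-1},{"dp":[-0.532,-0.485,0.03],"rotation":[0,0,-2.379],"fingers":-1},{"dp":[-0.532,-0.485,0.03],"rotation":[0,0,-2.379],"fingers":-1},{"dp":[-0.532,-0.485,0.03],"rotation":[0,0,-2.379],"fingers":-1},{"dp":[-0.532,-0.485,0.03],"rotation":[0,0,-2.379],"fingers":-1},{"dp":[-0.532,-0.485,0.03],"rotation":[0,0,-2.379],"fingers":-1},{"dp":[-0.532,-0.485,0.03],"rotation":[0,0,-2.379],"fingers":-1},{"dp":[-0.532,-0.485,0.03],"rotation":[0,0,-2.379],"fingers":-1},{"dp":[-0.532,-0.485,0.03],"rotation":[0,0,-2.379],"fingers":-1},{"dp":[-0.532,-0.485,0.05],"rotation":[0,0,-2.379],"fingers":-1},{"dp":[-0.532,-0.485,0.06],"rotation":[0,0,-2.379],"fingers":-1},{"dp":[-0.532,-0.485,0.08],"rotation":[0,0,-2.379],"fingers":-0.3},{"dp":[-0.532,-0.485,0.08],"rotation":[0,0,-2.379],"fingers":-0.3},{"dp":[-0.532,-0.485,0.08],"rotation":[0,0,-2.379],"fingers":-0.3},{"dp":[-0.532,-0.485,0.08],"rotation":[0,0,-2.379],"fingers":-0.3}]'
python3 - <<'E'
from h import *
print(hold(),rel(case(.085-.196,0,.074)))
E
```

```text
clock: 2.1
position: [0.4799, 0.1176, 0.1476]
ee_rot: [-2.561, -1.819, -0.002]
force: [0.5, -0.1, 0.6]
width: 0.661
[-0.1107 -0.0006  0.1664] (array([ 0.0005, -0.0003,  0.0924]), array([ 0.0003, -0.0012, -0.0031]))
```

```bash
python3 -m pendant '[{"dp":[0,0,0.045],"rotation":[0,0,0],"fingers":-0.3},{"dp":[0,0,0.08],"rotation":[0,0,0],"fingers":-0.3},{"dp":[0,0,0.092],"rotation":[0,0,0],"fingers":-0.3},{"dp":[0,0,0.092],"rotation":[0,0,0],"fingers":0.2},{"dp":[0,0,0.092],"rotation":[0,0,0],"fingers":1},{"dp":[0,0,0.092],"rotation":[0,0,0],"fingers":1},{"dp":[0,0,0.092],"rotation":[0,0,0],"fingers":1},{"dp":[0,0,0.092],"rotation":[0,0,0],"fingers":1}]' 25
python3 - <<'E'
from h import *
print(hold(),arm.observe()['force'])
cv2.imwrite("pics/t1.png",arm.get_image("top")[120:300,180:400].repeat(3,0).repeat(3,1)); cv2.imwrite("pics/s1.png",arm.get_image("scene")[150:370,240:460].repeat(2,0).repeat(2,1))
E
```

```text
clock: 3.1
position: [0.4802, 0.1173, 0.0561]
ee_rot: [2.561, 1.819, 0.002]
force: [-2.4, -1.4, 6.7]
width: 0.235
[-0.1104 -0.0007  0.0749] [-2.36215784 -1.41119269  6.65809659]
```

View pics/s1.png

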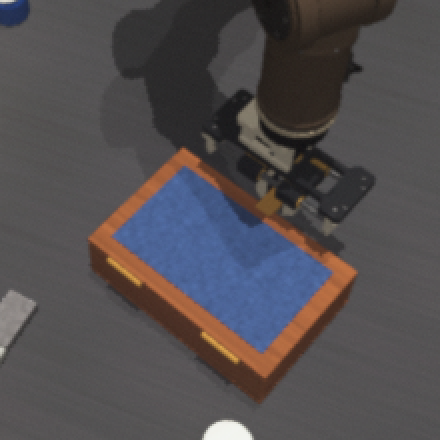

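Run:
```python
from h import *
f0,u0=.1954,.005
for t in [.05,.12,.22,.34,.46,.58,.7,.82,.94,1.06,1.18,1.3,1.42,1.54,1.66,1.76,1.85,1.92,1.97]:
    print(t,np.round([f0-(f0*np.cos(t)-u0*np.sin(t)),-(f0*np.sin(t)+u0*np.cos(t)-u0)],3))
```

```text
0.05 [ 0.   -0.01]
0.12 [ 0.002 -0.023]
0.22 [ 0.006 -0.043]
0.34 [ 0.013 -0.065]
0.46 [ 0.023 -0.086]
0.58 [ 0.035 -0.106]
0.7 [ 0.049 -0.125]
0.82 [ 0.066 -0.141]
0.94 [ 0.084 -0.156]
1.06 [ 0.104 -0.168]
1.18 [ 0.126 -0.178]
1.3 [ 0.148 -0.185]
1.42 [ 0.171 -0.189]
1.54 [ 0.194 -0.19 ]
1.66 [ 0.218 -0.189]
1.76 [ 0.237 -0.186]
1.85 [ 0.254 -0.181]
1.92 [ 0.267 -0.177]
1.97 [ 0.276 -0.173]
```

First go part way, to check the force and the grip.

```bash
python3 -m pendant '[{"dp":[0,0,-0.01],"rotation":[0,0,0],"fingers":1},{"dp":[0,0.002,-0.023],"rotation":[0,0,0],"fingers":1},{"dp":[0,0.006,-0.043],"rotation":[0,0,0],"fingers":1},{"dp":[0,0.013,-0.065],"rotation":[0,0,0],"fingers":1},{"dp":[0,0.023,-0.086],"rotation":[0,0,0],"fingers":1},{"dp":[0,0.035,-0.106],"rotation":[0,0,0],"fingers":1}]'
python3 - <<'E'
from h import *
print(hold(),arm.observe()['force'])
E
```

```text
clock: 3.95
position: [0.5128, 0.1059, 0.1635]
ee_rot: [-2.561, -1.82, -0.002]
force: [5.1, 0.7, -7.7]
width: 0.235
[-0.0758 -0.0009  0.1823] [ 5.05320341  0.68663468 -7.69574585]
```

```bash
python3 -m pendant '[{"dp":[0,0.014,-0.018],"rotation":[0,0,0],"fingers":1},{"dp":[0,0.031,-0.034],"rotation":[0,0,0],"fingers":1},{"dp":[0,0.049,-0.049],"rotation":[0,0,0],"fingers":1},{"dp":[0,0.069,-0.061],"rotation":[0,0,0],"fingers":1},{"dp":[0,0.091,-0.071],"rotation":[0,0,0],"fingers":1},{"dp":[0,0.113,-0.078],"rotation":[0,0,0],"fingers":1},{"dp":[0,0.136,-0.082],"rotation":[0,0,0],"fingers":1},{"dp":[0,0.159,-0.083],"rotation":[0,0,0],"fingers":1},{"dp":[0,0.183,-0.082],"rotation":[0,0,0],"fingers":1},{"dp":[0,0.202,-0.079],"rotation":[0,0,0],"fingers":1},{"dp":[0,0.219,-0.074],"rotation":[0,0,0],"fingers":1},{"dp":[0,0.232,-0.070],"rotation":[0,0,0],"fingers":1},{"dp":[0,0.241,-0.066],"rotation":[0,0,0],"fingers":1},{"dp":[0,0.241,-0.066],"rotation":[0,0,0],"fingers":1}]'
python3 - <<'E'
from h import *
h=hold();print(h,arm.observe()['force'],np.arctan2(h[2]-.07,.085-h[0]),np.hypot(h[2]-.07,.085-h[0]))
cv2.imwrite("pics/t2.png",arm.get_image("top")[120:300,180:400].repeat(3,0).repeat(3,1)); cv2.imwrite("pics/s2.png",arm.get_image("scene")[150:420,240:460].repeat(2,0).repeat(2,1))
E
```

```text
clock: 5.7
position: [0.7415, 0.0267, 0.2304]
ee_rot: [2.561, 1.819, 0.005]
force: [2.0, 0.0, 4.4]
width: 0.237
[ 0.1662 -0.0012  0.2492] [2.03282657 0.034139   4.41510811] 1.9962459641649388 0.19673860831062112
```

View pics/s2.png

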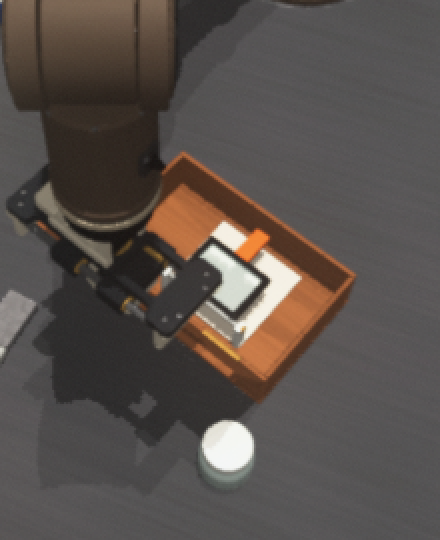

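View pics/t2.png

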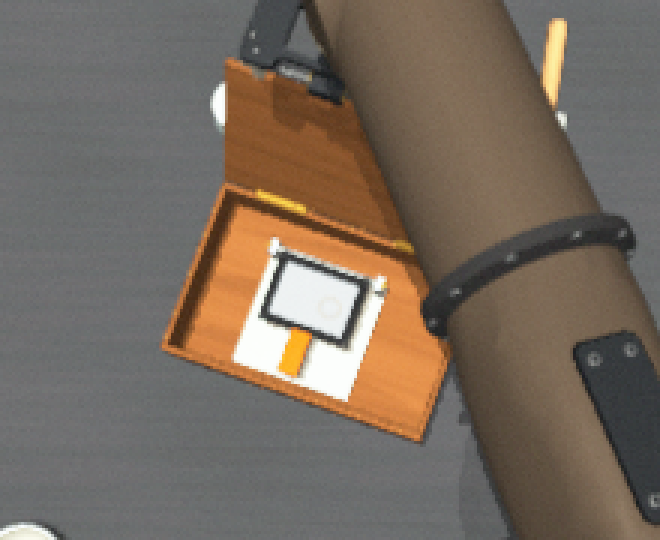

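The lid is at its stop (angle from the hold point about 2.0). The loupe's orange tab is visible at about (279,238) in the full top image.

```bash
python3 -m pendant '[{"dp":[0,0,0],"rotation":[0,0,0],"fingers":0},{"dp":[0,0,0],"rotation":[0,0,0],"fingers":-0.3},{"dp":[0,0,0],"rotation":[0,0,0],"fingers":-0.4},{"dp":[0,0,-0.02],"rotation":[0,0,0],"fingers":-0.4},{"dp":[0,0,-0.05],"rotation":[0,0,0],"fingers":-0.4},{"dp":[0,-0.03,-0.08],"rotation":[0,0,0],"fingers":-0.4},{"dp":[0,-0.08,-0.08],"rotation":[0,0,0],"fingers":-0.4},{"dp":[0,-0.12,-0.08],"rotation":[0,0,0],"fingers":-0.4}]'
python3 - <<'E'
from h import *
print(hold())
for n in("top","scene"):
    im=arm.get_image(n); cv2.imwrite(f"pics/{n}3.png",im)
    cv2.imwrite(f"pics/{n}3c.png",(im[120:300,180:400] if n=="top" else im[200:380,240:460]).repeat(3,0).repeat(3,1))
E
```

```text
clock: 6.8
position: [0.6257, 0.0671, 0.3106]
ee_rot: [2.56, 1.82, 0.005]
force: [-1.0, 0.1, -0.2]
width: 0.7
[ 0.0436 -0.0007  0.3294]
```

View pics/top3c.png

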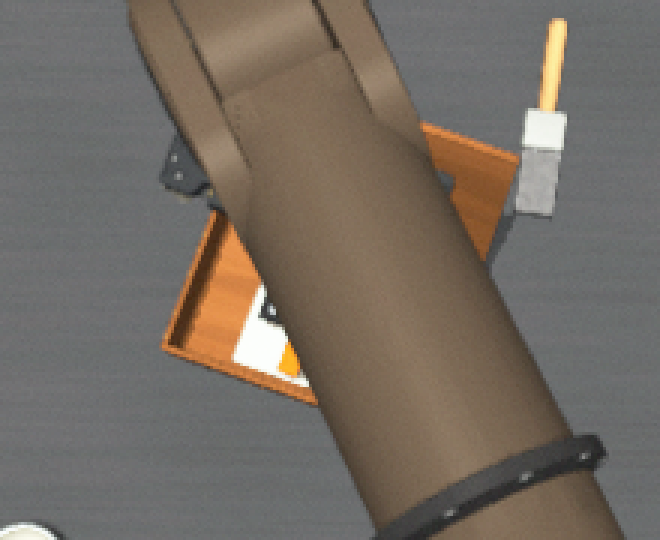

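View pics/scene3c.png

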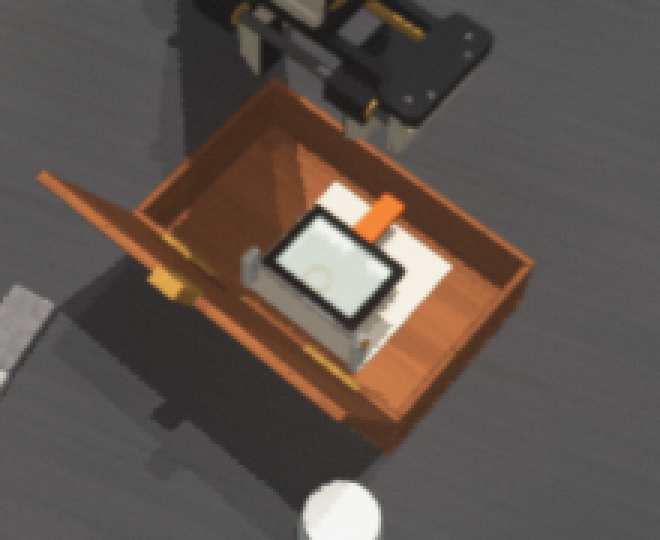

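The lid stays on its stop with the gripper gone. The scene crop shows the folded loupe unobstructed, with its tab at about (380,218) in the crop and the ring faint under the lens. Next I measure the tab.

Run:
```python
from h import *
t=np.zeros((480,640,3),np.uint8); t[120:300,180:400]=cv2.imread("pics/t2.png")[::3,::3]
s=cv2.imread("pics/scene3.png")
for n,im,seed in(("top",t,(279,238)),("scene",s,(240+380//3,200+218//3))):
    hsv=cv2.cvtColor(im,cv2.COLOR_BGR2HSV); print(n,hsv[seed[1]-1:seed[1]+2,seed[0]-1:seed[0]+2].reshape(-1,3).tolist())
    H,S,V=cv2.split(hsv); m=((H>=7)&(H<=22)&(S>190)&(V>215)).astype(np.uint8)
    k,l,st,c=cv2.connectedComponentsWithStats(m)
    for i in range(1,k):
        if st[i,4]<40: continue
        p=onplane(n,np.argwhere(l==i)[:,::-1].astype(float),.054)-np.r_[CC,0]
        x,y=p@ex,p@ey
        print(n,st[i],c[i],"casex",np.percentile(x,[1,50,99]).round(4),"casey",np.percentile(y,[1,50,99]).round(4))
```

```text
top [[20, 218, 253], [20, 214, 253], [19, 218, 251], [20, 213, 253], [20, 218, 253], [18, 217, 250], [20, 217, 253], [20, 216, 252], [17, 203, 249]]
top [273 230  11  15  89] [277.78651685 236.88764045] casex [-0.0649 -0.0449 -0.0251] casey [0.0019 0.0103 0.0194]
scene [[13, 196, 243], [13, 198, 242], [13, 196, 243], [13, 197, 243], [13, 196, 243], [13, 196, 243], [13, 197, 243], [13, 197, 243], [13, 195, 243]]
scene [358 265  16  15 107] [366.12149533 272.1588785 ] casex [-0.0638 -0.0448 -0.0238] casey [0.0057 0.0145 0.0225]
scene [545 288  29  27 213] [554.2629108  303.04225352] casex [-0.289  -0.2563 -0.2391] casey [0.3512 0.3735 0.4127]
```

```bash
python3 -m pendant '[{"dp":[0.007,-0.05,0.02],"rotation":[0,0,0],"fingers":-0.4},{"dp":[0.013,-0.096,0.06],"rotation":[0,0,0],"fingers":-0.4},{"dp":[0.013,-0.096,0.12],"rotation":[0,0,0],"fingers":-0.4},{"dp":[0.013,-0.096,0.17],"rotation":[0,0,0],"fingers":-0.4},{"dp":[0.013,-0.096,0.2],"rotation":[0,0,0],"fingers":-0.4},{"dp":[0.013,-0.096,0.2],"rotation":[0,0,0],"fingers":-0.4}]'
python3 - <<'E'
from h import *
print(hold(),rel(case(-.053,.0124,.048)))
im=arm.get_image("scene"); cv2.imwrite("pics/s4.png",im[200:380,240:460].repeat(3,0).repeat(3,1))
E
```

```text
clock: 7.65
position: [0.5365, 0.1117, 0.1091]
ee_rot: [-2.556, -1.825, 0.003]
force: [0.0, -0.5, 0.8]
width: 0.701
[-0.0552  0.0123  0.1279] (array([0.0001, 0.0024, 0.0799]), array([-0.0021,  0.0006,  0.0019]))
```

View pics/s4.png

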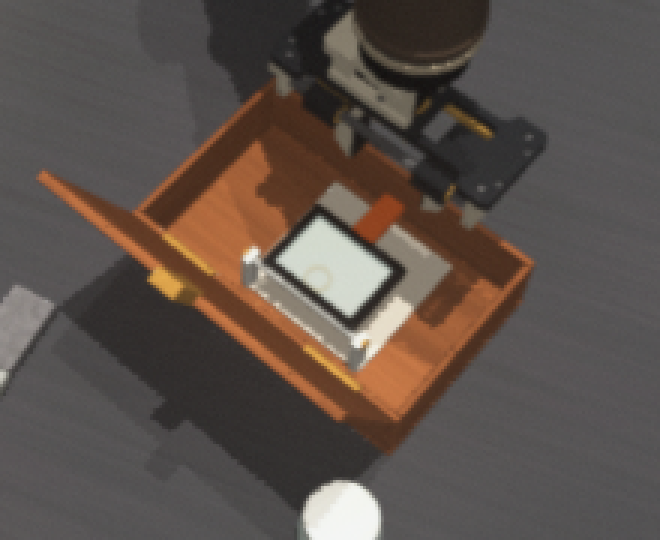

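The jaws are above the tab and straddle it. I descend and pinch.

```bash
python3 -m pendant '[{"dp":[0,0.002,0.04],"rotation":[0,0,0],"fingers":-0.4},{"dp":[0,0.002,0.065],"rotation":[0,0,0],"fingers":-0.4},{"dp":[0,0.002,0.079],"rotation":[0,0,0],"fingers":-0.4},{"dp":[0,0.002,0.08],"rotation":[0,0,0],"fingers":-0.4},{"dp":[0,0.002,0.08],"rotation":[0,0,0],"fingers":0.1},{"dp":[0,0.002,0.08],"rotation":[0,0,0],"fingers":0.3},{"dp":[0,0.002,0.08],"rotation":[0,0,0],"fingers":0.45},{"dp":[0,0.002,0.08],"rotation":[0,0,0],"fingers":1},{"dp":[0,0.002,0.08],"rotation":[0,0,0],"fingers":1},{"dp":[0,0.002,0.08],"rotation":[0,0,0],"fingers":1}]' 14
python3 - <<'E'
from h import *
print(hold(),arm.observe()['force'],arm.observe()['width']*92)
im=arm.get_image("scene"); cv2.imwrite("pics/s5.png",im[200:380,240:460].repeat(3,0).repeat(3,1))
E
```

```text
clock: 8.95
position: [0.5388, 0.1096, 0.0308]
ee_rot: [2.557, 1.823, -0.003]
force: [-3.1, -6.0, 5.6]
width: 0.219
[-0.0523  0.0111  0.0496] [-3.07691151 -6.01897338  5.56867019] 20.17837812600463
```

View pics/s5.png

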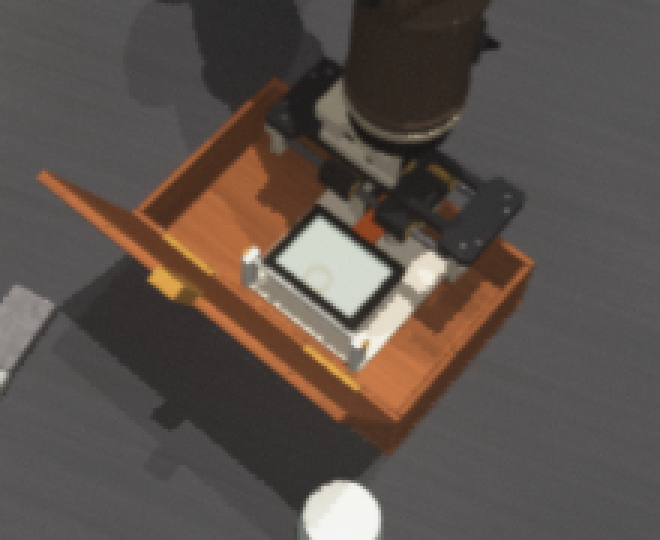

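Run:
```python
from h import *
f0,u0=.0973,.0016
for t in [.06,.15,.28,.42,.56,.7,.84,.98,1.12,1.26,1.38,1.48,1.54,1.571]:
    print(t,np.round([f0-(f0*np.cos(t)-u0*np.sin(t)),-(f0*np.sin(t)+u0*np.cos(t)-u0)],4))
```

```text
0.06 [ 0.0003 -0.0058]
0.15 [ 0.0013 -0.0145]
0.28 [ 0.0042 -0.0268]
0.42 [ 0.0091 -0.0395]
0.56 [ 0.0157 -0.0514]
0.7 [ 0.0239 -0.0623]
0.84 [ 0.0335 -0.0719]
0.98 [ 0.0444 -0.0801]
1.12 [ 0.0563 -0.0867]
1.26 [ 0.0691 -0.0915]
1.38 [ 0.0804 -0.0942]
1.48 [ 0.0901 -0.0954]
1.54 [ 0.0959 -0.0957]
1.571 [ 0.0989 -0.0957]
```

```bash
python3 -m pendant '[{"dp":[-0.001,0,-0.006],"rotation":[0,0,0],"fingers":1},{"dp":[-0.001,0.001,-0.0145],"rotation":[0,0,0],"fingers":1},{"dp":[-0.001,0.004,-0.027],"rotation":[0,0,0],"fingers":1},{"dp":[-0.001,0.009,-0.0395],"rotation":[0,0,0],"fingers":1},{"dp":[-0.001,0.0155,-0.0515],"rotation":[0,0,0],"fingers":1},{"dp":[-0.001,0.024,-0.0625],"rotation":[0,0,0],"fingers":1},{"dp":[-0.001,0.0335,-0.072],"rotation":[0,0,0],"fingers":1},{"dp":[-0.001,0.0335,-0.072],"rotation":[0,0,0],"fingers":1},{"dp":[-0.001,0.0335,-0.072],"rotation":[0,0,0],"fingers":1}]'
python3 - <<'E'
from h import *
h=hold();print(h,arm.observe()['force'],arm.observe()['width']*92,np.arctan2(h[2]-.048,.045-h[0]),np.hypot(h[2]-.048,.045-h[0]))
im=arm.get_image("scene"); cv2.imwrite("pics/s6.png",im[200:380,240:460].repeat(3,0).repeat(3,1))
E
```

```text
clock: 10.12
position: [0.5705, 0.0984, 0.1032]
ee_rot: [2.557, 1.824, -0.002]
force: [-1.1, 4.7, 4.5]
width: 0.219
[-0.0188  0.0109  0.122 ] [-1.14671228  4.68760201  4.5095633 ] 20.103561373075767 0.8592837394141672 0.09770588518610329
```

View pics/s6.png

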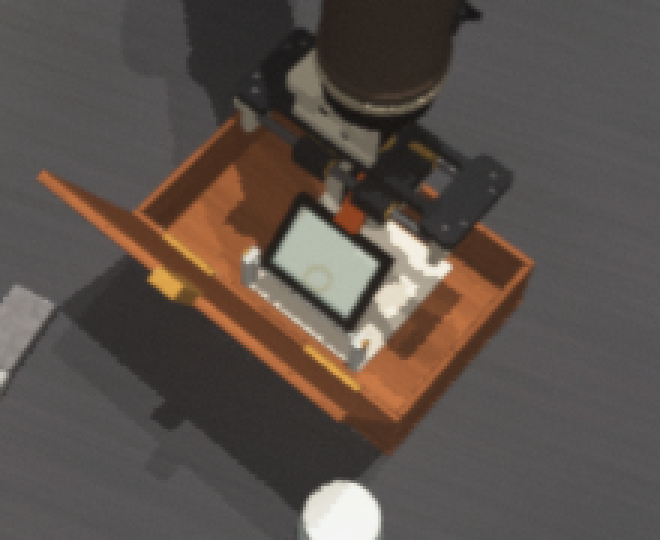

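```bash
python3 -m pendant '[{"dp":[0,0.011,-0.008],"rotation":[0,0,0],"fingers":1},{"dp":[0,0.023,-0.015],"rotation":[0,0,0],"fingers":1},{"dp":[0,0.036,-0.0195],"rotation":[0,0,0],"fingers":1},{"dp":[0,0.047,-0.0225],"rotation":[0,0,0],"fingers":1},{"dp":[0,0.056,-0.0235],"rotation":[0,0,0],"fingers":1},{"dp":[0,0.061,-0.0235],"rotation":[0,0,0],"fingers":1},{"dp":[0,0.064,-0.0235],"rotation":[0,0,0],"fingers":1},{"dp":[0,0.064,-0.0235],"rotation":[0,0,0],"fingers":1},{"dp":[0,0.064,-0.0235],"rotation":[0,0,0],"fingers":1}]'
python3 - <<'E'
from h import *
h=hold();print(h,arm.observe()['force'],arm.observe()['width']*92,np.arctan2(h[2]-.048,.045-h[0]),np.hypot(h[2]-.048,.045-h[0]),rel(case(0,0,0))[1])
im=arm.get_image("scene"); cv2.imwrite("pics/s7.png",im[200:380,240:460].repeat(3,0).repeat(3,1))
im=arm.get_image("top"); cv2.imwrite("pics/t7.png",im[120:300,180:400].repeat(3,0).repeat(3,1))
E
```

```text
clock: 11.3
position: [0.6313, 0.0773, 0.1268]
ee_rot: [2.556, 1.823, -0.001]
force: [1.5, 2.5, 3.3]
width: 0.22
[0.0456 0.0108 0.1456] [1.49493201 2.45900906 3.29910832] 20.27135615331586 1.576943790337103 0.09760184424487071 [0.0012 0.0016 0.0008]
```

View pics/s7.png

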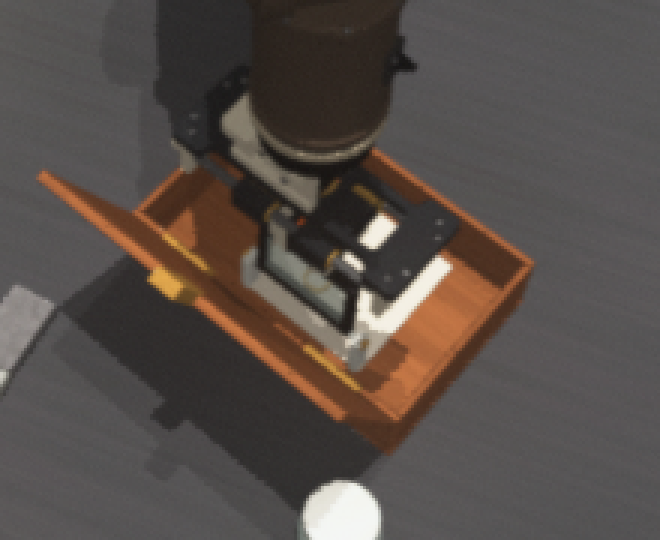

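View pics/t7.png

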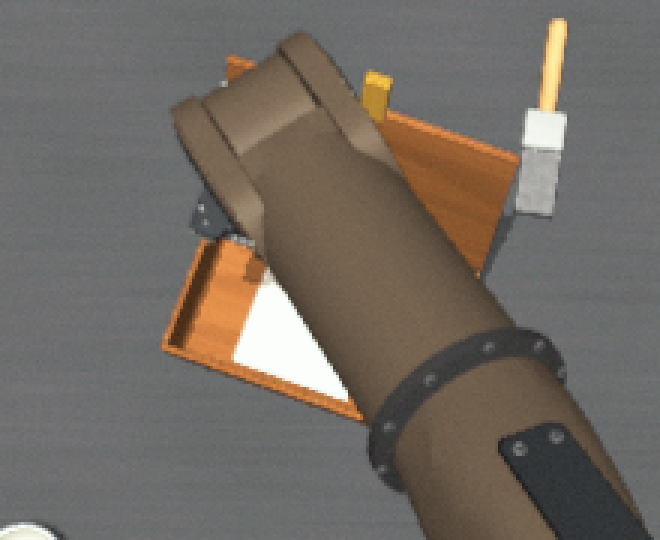

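The loupe stands upright in the pads, with the hold point within 1 mm over the hinge. I check its lean in an enlarged view.

Run:
```python
from h import *
im=cv2.imread("pics/s7.png")[::3,::3][60:130,70:140]
cv2.imwrite("pics/s7b.png",cv2.resize(im,None,fx=8,fy=8,interpolation=cv2.INTER_CUBIC))
```

```text
(no output)
```

View pics/s7b.png

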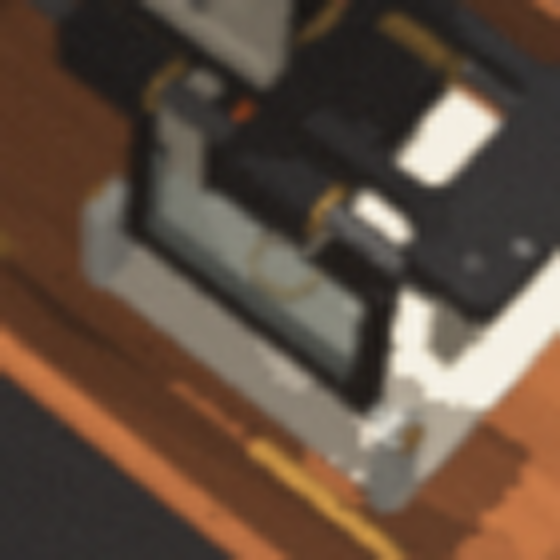

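Run:
```python
from h import *
for u,v in[(383,402),(396,290),(362,412)]:
    C,d=rays("scene",[[310+u/8-.5,260+v/8-.5]]); d=d[0]; o=C-np.r_[CC,0]
    for Y in(.054,.056,.058):
        k=(Y-o@ey)/(d@ey); p=o+k*d; print((u,v),Y,round(p@ex,4),round(p[2],4))
C=rays("scene",[[320,240]])[0]-np.r_[CC,0];print(C@ex,C@ey,C[2])
a=proj("scene",[case(x,.056,z) for x in(.04,.05) for z in(.043,.10,.118)]); print(((a+.5-[310,260])*8).round(0))
```

```text
(383, 402) 0.054 0.0353 0.0324
(383, 402) 0.056 0.0386 0.0407
(383, 402) 0.058 0.0419 0.0491
(396, 290) 0.054 0.037 0.1073
(396, 290) 0.056 0.0403 0.115
(396, 290) 0.058 0.0436 0.1227
(362, 412) 0.054 0.0458 0.0429
(362, 412) 0.056 0.049 0.0512
(362, 412) 0.058 0.0522 0.0595
0.4444182370079886 0.3023549826816867 1.0680015245069583
[[380. 402.]
 [393. 314.]
 [397. 284.]
 [358. 427.]
 [370. 339.]
 [374. 310.]]
```

```bash
python3 -m pendant '[{"dp":[0,0,0],"rotation":[0,0,0],"fingers":1},{"dp":[0,0,0],"rotation":[0,0,0],"fingers":1},{"dp":[0,0,0],"rotation":[0,0,0],"fingers":1},{"dp":[0,0,0],"rotation":[0,0,0],"fingers":1},{"dp":[0,0,0],"rotation":[0,0,0],"fingers":1},{"dp":[0,0,0],"rotation":[0,0,0],"fingers":1}]'
python3 - <<'E'
from h import *
s=arm.observe();print(hold(),s['force'],s['width']*92,abs(s['dq']).max())
cv2.imwrite("pics/scene8.png",arm.get_image("scene"))
E
```

```text
clock: 12.15
position: [0.6313, 0.0774, 0.1269]
ee_rot: [2.556, 1.823, -0.001]
force: [1.2, 1.9, 3.2]
width: 0.213
[0.0455 0.0109 0.1457] [1.20929895 1.89501917 3.24579565] 19.592154704835615 0.001417374475804293
```

View pics/scene8.png

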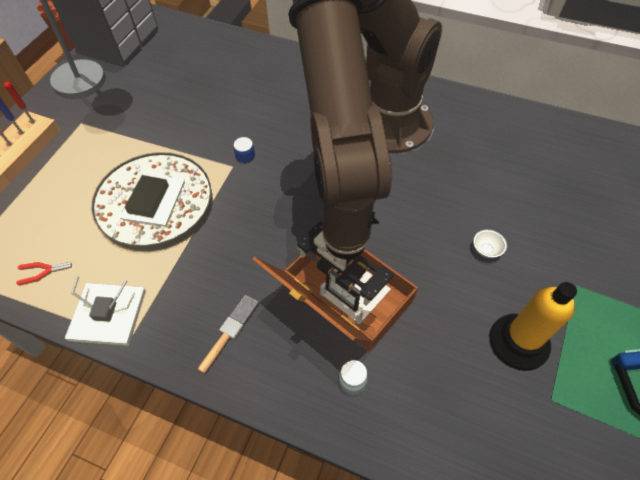

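The lid is on its stop and the loupe is upright in the grip near (347,290). The jar (353,376), brush (229,333), dish (489,245), tin (243,150), gas cylinder and charcoal are where they were at the start, and the arm is still.

```bash
python3 -c "
from cell import arm
print(arm.sign_off())"
```

```text
the job is handed in; nothing more can be done
None
```

I opened the lid onto its stop and let go, and it stayed open. I then pinched the loupe by its orange tab, swung it up to upright and handed in with it held there, at about 12.2 s on the clock.

**Last checks:**
- **Lid:** the arm put it at about 2.0 rad on release, and later pictures show it still open.
- **Grip:** the opening is about 20 mm, matching the tab. The wrist force was about 4 N and the arm was not moving (under 0.002 rad/s).
- **Loupe position:** the grip point is 0.5 mm behind the hinge line and about 97.7 mm above it.
- **Other things:** the jar, dish, tin, brush, gas cylinder and charcoal look unmoved by eye. The ring is visible through the lens and I saw no contact with it, but I did not measure its position.

**Disagreement:** the two estimates of the loupe's lean differ slightly. The arm's position gives 1.56–1.58 rad, depending on whether the small height offset of the grip counts. The frame edge in the picture gives about 1.59 rad, good to about 0.02 rad. All are within about 0.02 rad of the 1.571 balance point, so I made no further correction.

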